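Empty the dowel hopper into its tray and shut the gate

TASK

Two gate hoppers stand on the bench, one filled with pale round wooden dowels, the other with dark square-edged wooden strips. Pull the red knob of the dowel hopper's slide gate straight out towards the robot until all three dowels have dropped into the tray beneath it, then push the gate fully home again and let go. Leave the other hopper's gate shut.

Things in the scene. Friction and masses are not known exactly. Their poses are not given: they have to be found in the camera images.
- dowel_hopper: Fixed plywood hopper holding three pale dowels, 100 (x) x 166 (y) x 160 mm high; its twin beside it (left or right) holds dark strips. Origin: centre of its underside, on the bench; x to its back, z up; gate knob at its front (-x). Open flared mouth reaching forward to x = -53 mm, clear windows front and back; catch tray in its foot: floor 8 mm up, lip 32 mm high; the gate's top face is 86 mm up.
- dowel_gate (a joint): Dark steel slide gate under the dowels, m: 0 shut, 0.075 fully open (hard stop), sliding level along the hopper's -x; stays where left, drags about 3 N. The dowels fall freely from about 0.065 on. On its tongue stands an upright round red knob, 26 mm in diameter, 104 to 146 mm above the bench; its axis is at x = -0.120 m minus the joint value, y = 0 in the hopper's frame.
- strip_gate (a joint): The same gate on the other hopper, the one with the dark strips; to be left shut (0).
- dowel_1: One of the three pale round dowels, 18 mm in diameter and 110 mm long (along its y axis). Origin on its surface at half length (on its underside when it was laid in). It starts lying across the hopper on the gate.
- dowel_2: One of the three pale round dowels, 18 mm in diameter and 110 mm long (along its y axis). Origin on its surface at half length (on its underside when it was laid in). It starts lying across the hopper on the gate.
- dowel_3: One of the three pale round dowels, 18 mm in diameter and 110 mm long (along its y axis). Origin on its surface at half length (on its underside when it was laid in). It starts lying across the hopper on the gate.

How it is judged:
On the way:
1. the dowel gate is pulled open and all three dowels lie in the tray beneath it (value of joint dowel_gate above 0.03 m and z of dowel_1 in the frame of dowel_hopper between -0.005 and 0.055 m and x of dowel_1 in the frame of dowel_hopper between -0.05 and 0.05 m and y of dowel_1 in the frame of dowel_hopper between -0.075 and 0.075 m and z of dowel_2 in the frame of dowel_hopper between -0.005 and 0.055 m and x of dowel_2 in the frame of dowel_hopper between -0.05 and 0.05 m and y of dowel_2 in the frame of dowel_hopper between -0.075 and 0.075 m and z of dowel_3 in the frame of dowel_hopper between -0.005 and 0.055 m and x of dowel_3 in the frame of dowel_hopper between -0.05 and 0.05 m and y of dowel_3 in the frame of dowel_hopper between -0.075 and 0.075 m), for 0.2 s.
At the end, for the whole second after the job is handed in: The dowel gate is pushed home to within 10 mm, all three dowels lie at rest in the tray under the dowel hopper, and the other gate is shut to within 12 mm (value of joint dowel_gate below 0.01 m and value of joint strip_gate below 0.012 m and z of dowel_1 in the frame of dowel_hopper between -0.005 and 0.055 m and x of dowel_1 in the frame of dowel_hopper between -0.05 and 0.05 m and y of dowel_1 in the frame of dowel_hopper between -0.075 and 0.075 m and z of dowel_2 in the frame of dowel_hopper between -0.005 and 0.055 m and x of dowel_2 in the frame of dowel_hopper between -0.05 and 0.05 m and y of dowel_2 in the frame of dowel_hopper between -0.075 and 0.075 m and z of dowel_3 in the frame of dowel_hopper between -0.005 and 0.055 m and x of dowel_3 in the frame of dowel_hopper between -0.05 and 0.05 m and y of dowel_3 in the frame of dowel_hopper between -0.075 and 0.075 m and linear speed of each of dowel_1, dowel_2, dowel_3 below 0.05 m/s); the robot touches nothing.
It fails at once if the other hopper's gate is pulled open by more than 12 mm (value of joint strip_gate above 0.012 m).
It also fails if it takes over 40 s, if anything falls off the work surface, if the arm or the gripper's body presses on something with over 40 N, if the wrist force passes 120 N, or if a joint passes its speed limit or range.

ROBOT

A 6-joint arm with a two-finger parallel gripper is mounted at the origin on the work surface; the furniture and walls round the work are solid. World frame = base frame: x ahead of the robot, y to its left, z up, the work surface at z = 0. Lengths are in m, angles in rad, forces in N, time in s.
With the tool pointing down it reaches from about 0.425 to 0.95 m from the base axis. Payload 3.5 kg.
Tool frame: the origin (TCP) lies on the front face of the gripper's body, between the roots of the fingers; the fingertips stand 73 mm ahead of it and the grasp point (between the pads) lies 54 mm ahead of it (grasp_offset is the distance from the TCP to the grasp point, in m); z points along the fingers, y is the direction in which the jaws open and shut (so a half turn about z gives the same grasp; the last joint's range is limited). The gripper opens to 85 mm and grips with 20 to 120 N. Pads are 22 mm wide; open, the fingers measure 114 mm over their backs; the gripper's body (76 mm by 85 mm) begins 54 mm behind the grasp point. The pads swing forward as they close: fully open they stand 13 mm farther back than shut.
Start: joints at [-0.15, 0.286, 1.577, -0, 1.279, -0.15], TCP at [0.675, 0, 0.304] pointing down, gripper open.
Joint ranges: [-2.77, 2.77], [-0.9, 2.22], [0.21, 2.48], [-1.53, 4.67], [0.24, 2.81], [-2.84, 2.84]. Speed limits (rad/s): [2.79, 2.79, 3.14, 3.14, 3.14, 3.14].

INTERFACE

Orientations are given as a rotation vector (axis times angle).
In Python, from plant import * gives the robot as it stands.
- The arm moves only by the tool jog_arm, never from a script. Its arguments are lists of equal length, an entry for each row: "travel": the shift along the tool's x, y, z in mm, a list of three; "twist": the turn about the tool's z in rad; "claw": the opening, from -1 (shut) to 1 (fully open). A call has exactly 8 rows; each row is the pose to reach, as a shift and turn from the pose measured when the call began, along the tool's axes at that moment; what a row does not reach only later rows make up. A row lasts 1/12 s, in which the tool goes at most 41.7 mm and 7.16 degrees, less where a joint would pass 70% of its speed; a pose out of reach is approached as far as the arm can. A call with a gripper value outside its range is refused whole. The fingers move at their own pace and stop on an object; "force" is the grip in N (left out, the last holds). Time passes only in rows, so rows that repeat a pose let the fingers close, or fill a call up. It gives the time, the measured TCP pose, the force and the opening at its end, in the units of the state.
- get_obs(): the state, without advancing time (a new reading comes with each control period).
- get_image(name): name is "scene" or "side" or "wrist"; returns the picture (420x560x3 uint8, red, green, blue); there is no depth.
- camera_params(name): a dict with "mtx" (3x3 intrinsics, pixels), "R" (3x3) and "t" (3): a world point X has camera coordinates R X + t; the wrist camera has in their place "mount" (4x4, takes a point from camera to tool coordinates, whose origin is the TCP and whose axes are the flange's). Camera axes: x right, y down, z forward; pixel columns grow to the right and rows downward; lengths in m; the calibration is good to about 2 mm. The wrist camera is an equidistant fisheye: a pixel r from the principal point sees the ray r / f radians off the axis. A picture is of the moment at which its call begins: read the wrist's pose just before it. camera_params takes no time and is no camera call.
- finish_job(): hands the job in, once; it reports no verdict.
The state is a dict: "time": time; "qpos": joint angles; "dq": joint speeds; "joint_efforts": joint torques, N m; "tcp_pos": TCP position; "ee_rot": TCP orientation; "force": force on the tool from outside, world axes, zero at the start; "ft_torque": the same for the moment, N m; "opening": finger opening in m.
Only numpy, scipy, OpenCV 4.12 (cv2) and the standard library are available. Lean on these libraries where they do the work, as an engineer would, in place of code of your own. Each camera call takes 0.05 s, during which the arm holds its last target.

## Working session

There is one attempt and no reset: what is moved stays moved. The work goes in short steps, Python scripts to look and compute and a tool call to move; the robot and the scene stay as the last step left them, time stands still between calls to the robot, and variables do not carry over. Pictures are saved under pics/ and viewed, and the job is handed in when it is done.

Besides the shell and the picture viewer there is one more tool, called after "Emit:" by a JSON object that holds its "op" and its "data". jog_arm: Moves the arm, as the interface text tells. Its arguments: {"type":"object","properties":{"travel":{"type":"array"},"twist":{"type":"array"},"claw":{"type":"array"},"force":{"type":"number"}},"required":["travel","twist","claw"]}

```bash
mkdir -p pics; ls; python3 - <<'E'
from plant import *
import cv2
o=get_obs();print(o)
for n in ["scene","side","wrist"]:
    im=get_image(n);cv2.imwrite(f"pics/{n}0.png",im[:,:,::-1])
    print(n,camera_params(n))
E
```

```text
pics
{'time': 0.0, 'qpos': array([-1.49986335e-01,  2.87183695e-01,  1.57820688e+00,  3.44531907e-06,
        1.27858387e+00, -1.49991639e-01]), 'dq': array([ 0.00070979,  0.00120811,  0.00175777,  0.00010802, -0.00157558,
       -0.00066216]), 'joint_efforts': array([-1.79628755e-04, -4.05981302e+01, -2.92628127e+01, -1.54224781e-04,
        5.81841552e-03,  3.74769741e-06]), 'tcp_pos': array([6.74505075e-01, 1.14200217e-04, 3.02518772e-01]), 'ee_rot': array([-2.22007928e+00, -2.22008884e+00,  2.21496350e-03]), 'force': array([ 0.32945001, -0.36347212,  0.81573553]), 'ft_torque': array([-0.00917468,  0.04512353,  0.04984705]), 'opening': 0.08567144505243587}
scene {'mtx': array([[453.17029927,   0.        , 292.56786618],
       [  0.        , 453.17029927, 206.12676623],
       [  0.        ,   0.        ,   1.        ]]), 'R': array([[ 0.69893665, -0.71508982,  0.01158051],
       [-0.56612043, -0.56308198, -0.60203517],
       [ 0.43703   ,  0.41422848, -0.79838559]]), 't': array([-0.48888773,  0.39988253,  0.64705461])}
side {'mtx': array([[384.40452942,   0.        , 285.58622471],
       [  0.        , 384.40452942, 207.64450439],
       [  0.        ,   0.        ,   1.        ]]), 'R': array([[-0.8436797 , -0.53679393,  0.0075393 ],
       [-0.32359175,  0.49728354, -0.8049829 ],
       [ 0.42836076, -0.68158739, -0.59325011]]), 't': array([0.5721808 , 0.3118782 , 0.60206191])}
wrist {'mtx': array([[325.1922621 ,   0.        , 288.24728999],
       [  0.        , 325.1922621 , 208.16947022],
       [  0.        ,   0.        ,   1.        ]]), 'mount': array([[ 1.54841477e-03, -9.51986427e-01, -3.06136317e-01,
         7.91452384e-02],
       [ 9.99998322e-01,  1.17444181e-03,  1.40577738e-03,
        -2.05341455e-03],
       [-9.78741698e-04, -3.06137980e-01,  9.51986649e-01,
        -6.94532508e-02],
       [ 0.00000000e+00,  0.00000000e+00,  0.00000000e+00,
         1.00000000e+00]])}
```

View pics/scene0.png

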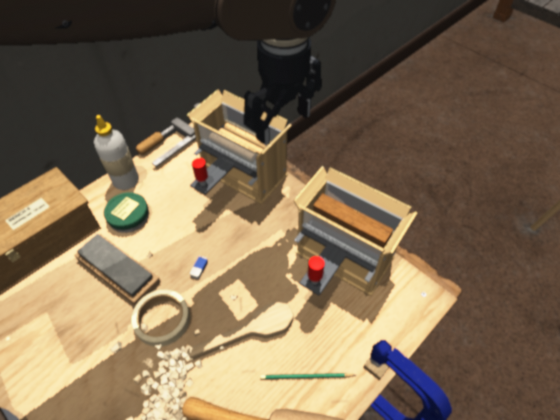

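View pics/side0.png

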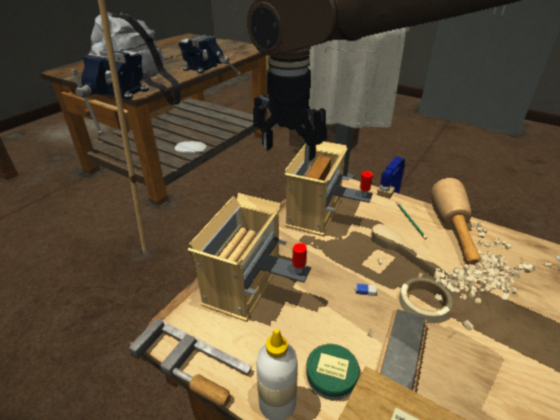

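View pics/wrist0.png

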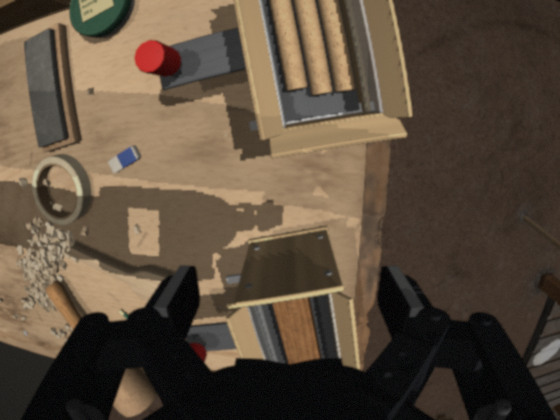

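The dowel hopper is the one at scene (240,145), side (235,255) and wrist (320,70), with pale rounds inside. Its knob is at scene (200,170), side (300,257) and wrist (155,57). The strip hopper's knob is at scene (316,268). Next I'll measure both knobs and the hopper's rim and tongue.

```bash
cat > h.py <<'E'
import numpy as np, cv2
from scipy.spatial.transform import Rotation as Ro
from plant import *
def ray(n,px,obs=None):
    p=camera_params(n);K=p["mtx"];u=np.array([(px[0]-K[0,2])/K[0,0],(px[1]-K[1,2])/K[1,1]])
    if n=="wrist":
        r=np.hypot(*u);d=np.r_[u/r*np.sin(r),np.cos(r)] if r>0 else np.array([0,0,1.])
        M=p["mount"];R=Ro.from_rotvec(obs["ee_rot"]).as_matrix()
        return R@M[:3,3]+obs["tcp_pos"],R@M[:3,:3]@d
    d=np.r_[u,1];return -p["R"].T@p["t"],p["R"].T@d
def onz(n,px,z,obs=None):
    c,d=ray(n,px,obs);return c+d*(z-c[2])/d[2]
def tri(rs):
    A=0;b=0
    for c,d in rs:
        d=d/np.linalg.norm(d);P=np.eye(3)-np.outer(d,d);A=A+P;b=b+P@c
    X=np.linalg.solve(A,b)
    return X,[np.linalg.norm(np.cross(X-c,d/np.linalg.norm(d))) for c,d in rs]
def red(path):
    im=cv2.imread(path);h=cv2.cvtColor(im,cv2.COLOR_BGR2HSV)
    m=((h[...,0]<6)|(h[...,0]>174))&(h[...,1]>190)&(h[...,2]>90)
    n,l,s,c=cv2.connectedComponentsWithStats(m.astype(np.uint8))
    return [(s[i],c[i]) for i in range(1,n) if s[i,4]>60]
E
python3 - <<'E'
from h import *
o=get_obs()
for n in ["scene","side","wrist"]:
    for s,c in red(f"pics/{n}0.png"): print(n,s,c.round(1))
for n,box in [("wrist",(0,0,420,170)),("scene",(180,85,120,130))]:
    im=cv2.imread(f"pics/{n}0.png");x,y,w,h=box
    k=min(800/w,600/h);cv2.imwrite(f"pics/{n}0c.png",cv2.resize(im[y:y+h,x:x+w],None,fx=k,fy=k,interpolation=cv2.INTER_CUBIC));print(n,k)
E
```

```text
scene [193 158  13  23 203] [199.1 168. ]
scene [309 256  15  25 299] [315.3 267.7]
side [361 171  12  20 192] [365.8 179.9]
side [292 243  14  25 296] [299.  254.7]
wrist [136  42  29  30 475] [147.5  56.3]
wrist 1.9047619047619047
scene 4.615384615384615
```

View pics/wrist0c.png

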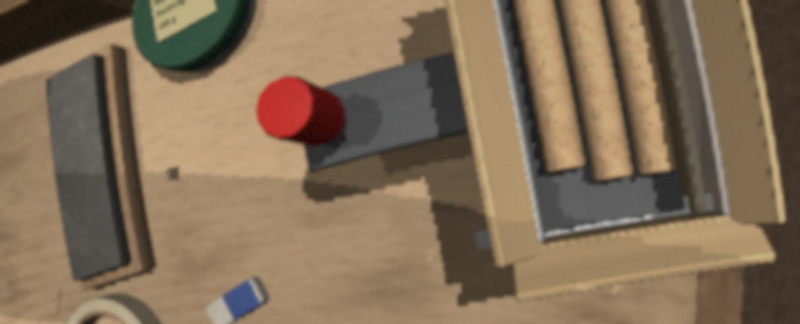

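View pics/scene0c.png

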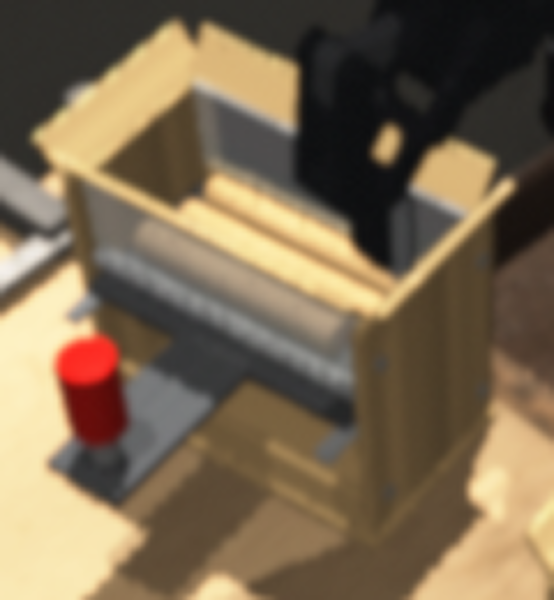

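```bash
python3 - <<'E'
from h import *
o=get_obs();k=1.90476
sc=lambda p:(p[0]/4.61538+180,p[1]/4.61538+85)
wr=lambda p:(p[0]/k,p[1]/k)
print("wrist top",onz("wrist",(150.6,56.3),.146,o),"scene top",onz("scene",sc((88,362)),.146))
print("scene mid",onz("scene",(199.3,169),.125),"side mid",onz("side",(299,255),.125))
print("tri",tri([ray("scene",(199.3,169)),ray("side",(299,255))]))
print("strip tri",tri([ray("scene",(316,268)),ray("side",(366.5,180.5))]))
def d(a,b): v=b-a;return np.degrees(np.arctan2(v[1],v[0]))
for a,b in [((315,170),(465,130)),((320,92),(455,53))]:
    A,B=[onz("wrist",wr(p),.086,o) for p in (a,b)];print("tongue",A,B,d(A,B))
for a,b,z in [((50,0+0),(500,265),.16)]: pass
A,B=[onz("wrist",wr(p),.16,o) for p in ((453,30),(497,262))];print("front rim",A,B,d(B,A)-90)
A,B=[onz("wrist",wr(p),.16,o) for p in ((520,297),(773,258))];print("right rim",A,B,d(A,B))
A,B=[onz("scene",sc(p),.16) for p in ((40,138),(372,318))];print("scene front rim",A,B,d(B,A)-90)
A,B=[onz("scene",sc(p),.086) for p in ((118,500),(243,378))];print("scene tongue",A,B,d(A,B))
E
```

```text
wrist top [0.5731867  0.12135932 0.146     ] scene top [0.57234758 0.11737375 0.146     ]
scene mid [0.57359995 0.12335706 0.125     ] side mid [0.57419772 0.12023183 0.125     ]
tri (array([0.57301871, 0.12197897, 0.12680707]), [np.float64(0.00021465887894860973), np.float64(0.00021465887894878976)])
strip tri (array([ 0.56997854, -0.17594238,  0.12828825]), [np.float64(0.0007840301614169188), np.float64(0.0007840301614169205)])
tongue [0.56139294 0.09990912 0.086     ] [0.63426447 0.11425179 0.086     ] 11.134706499427814
tongue [0.56422824 0.13806058 0.086     ] [0.62950631 0.1515813  0.086     ] 11.701922700290988
front rim [0.63988    0.14144492 0.16      ] [0.65474753 0.05933343 0.16      ] 10.263074928966475
right rim [0.66255245 0.04708064 0.16      ] [0.75230917 0.06293634 0.16      ] 10.018056524026857
scene front rim [0.63188035 0.22091055 0.16      ] [0.65956086 0.04508704 0.16      ] 8.946841855227248
scene tongue [0.56075282 0.09775462 0.086     ] [0.64165476 0.11227294 0.086     ] 10.173770399266365
```

Both views agree to within about 2–3 mm: knob at (0.573, 0.1215), hopper yaw about 10.3°. First I'll move above it, turned so the jaws lie along the gate's slide.

Emit:
{"op": "jog_arm", "data": {"travel": [[20,-17,0],[45,-38,0],[70,-59,0],[95,-80,0],[112,-94,0],[121,-101,0],[121,-101,0],[121,-101,0]], "twist": [-0.03,-0.06,-0.09,-0.12,-0.15,-0.18,-0.18,-0.18], "claw": [0.4,0.4,0.4,0.4,0.4,0.4,0.4,0.4], "force": 40}}

```text
time: 0.82
tcp_pos: [0.5739, 0.121, 0.3031]
ee_rot: [-2.012, -2.412, 0.002]
force: [0.4, -0.4, -0.1]
opening: 0.0598
```

```bash
python3 - <<'E'
from h import *
o=get_obs();im=get_image("wrist");cv2.imwrite("pics/w1.png",im[:,:,::-1])
s=get_image("scene");cv2.imwrite("pics/s1.png",s[:,:,::-1])
print(o["tcp_pos"],Ro.from_rotvec(o["ee_rot"]).as_matrix().round(3))
for n in ["w1"]:
    for st,c in red(f"pics/{n}.png"): print(st,c)
E
```

```text
[0.57385348 0.12101364 0.30311757] [[-0.179  0.984 -0.001]
 [ 0.984  0.179 -0.   ]
 [-0.    -0.001 -1.   ]]
[271 197  32  25 565] [286.34159292 208.79646018]
```

View pics/w1.png

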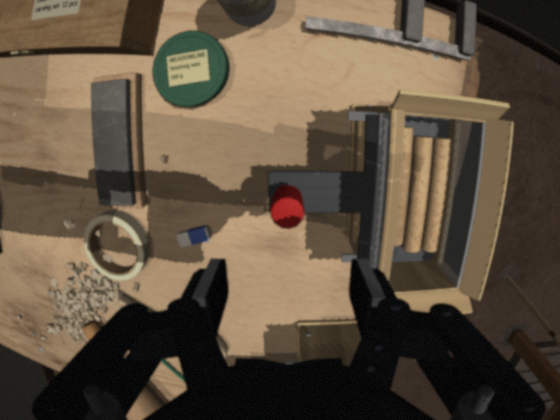

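View pics/s1.png

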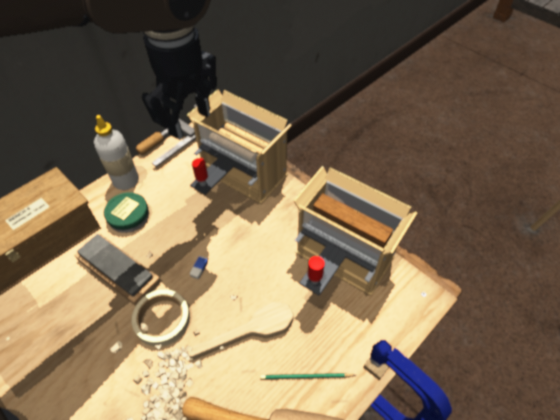

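The wrist view shows the knob at (287,210), level with the middle of the jaws (pads at columns 225 and 352). The tongue runs horizontally in the picture, so the yaw is right. Before descending I'll check the knob's top and the tongue angle numerically.

```bash
python3 - <<'E'
from h import *
o=get_obs()
im=cv2.imread("pics/w1.png");cv2.imwrite("pics/w1c.png",cv2.resize(im[150:250,240:400],None,fx=5,fy=5,interpolation=cv2.INTER_CUBIC))
R=Ro.from_rotvec(o["ee_rot"]).as_matrix()
for p in [(287,212),(287,214)]:
    X=onz("wrist",p,.146,o);print(X,(R.T@(X-o["tcp_pos"])*1000).round(1))
E
```

```text
[0.57118557 0.12328272 0.146     ] [  3.6  -2.5 157.1]
[0.57146198 0.12175483 0.146     ] [  2.1  -2.5 157.1]
```

View pics/w1c.png

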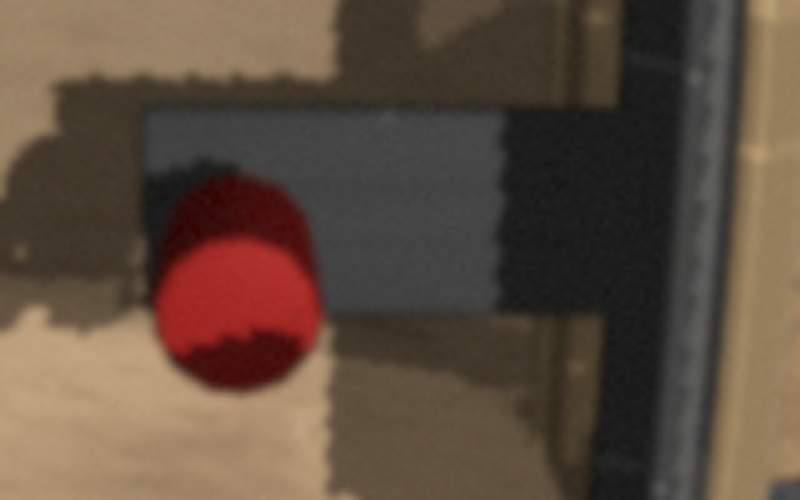

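The top disc is centred at (287.6,212.7), so I'll correct by about +2, -2 mm. Now I'll descend.

Emit:
{"op": "jog_arm", "data": {"travel": [[2,-2,20],[2,-2,42],[2,-2,64],[2,-2,86],[2,-2,104],[2,-2,115],[2,-2,122],[2,-2,122]], "twist": [0,0,0,0,0,0,0,0], "claw": [0.4,0.4,0.4,0.4,0.4,0.4,0.4,0.4]}}

```text
time: 1.58
tcp_pos: [0.5718, 0.121, 0.1794]
ee_rot: [-2.014, -2.407, 0.005]
force: [-0.5, 1.7, -0.4]
opening: 0.0595
```

Emit:
{"op": "jog_arm", "data": {"travel": [[0,0,0],[0,0,0],[0,0,0],[0,0,0],[0,0,0],[0,0,0],[0,0,0],[0,0,0]], "twist": [0,0,0,0,0,0,0,0], "claw": [0.1,-0.1,-0.3,-0.5,-0.7,-0.7,-0.7,-0.7], "force": 40}}

```text
time: 2.25
tcp_pos: [0.5726, 0.121, 0.1808]
ee_rot: [-2.015, -2.409, 0.002]
force: [-0.1, -1.0, 5.6]
opening: 0.0253
```

The knob is gripped (opening 25 mm). Next is a pull of 71 mm along tool -y.

Emit:
{"op": "jog_arm", "data": {"travel": [[0,-9,0],[0,-18,0],[0,-28,0],[0,-38,0],[0,-48,0],[0,-58,0],[0,-66,0],[0,-71,0]], "twist": [0,0,0,0,0,0,0,0], "claw": [-0.7,-0.7,-0.7,-0.7,-0.7,-0.7,-0.7,-0.7]}}

```text
time: 2.92
tcp_pos: [0.5015, 0.1081, 0.1809]
ee_rot: [-2.015, -2.409, 0.003]
force: [3.4, -1.2, -2.0]
opening: 0.0251
```

```bash
python3 - <<'E'
from h import *
o=get_obs();print(o["tcp_pos"],o["force"],o["opening"])
for n in ["scene","side","wrist"]:
    cv2.imwrite(f"pics/{n}2.png",get_image(n)[:,:,::-1])
a=cv2.imread("pics/scene2.png")[80:230,150:320];b=cv2.imread("pics/side2.png")[180:330,170:340]
cv2.imwrite("pics/c2.png",np.hstack([cv2.resize(x,(400,353),interpolation=cv2.INTER_CUBIC) for x in (a,b)]))
E
```

```text
[0.50145591 0.10810877 0.18090015] [ 3.40767064 -1.18210062 -1.96652285] 0.025082928004470307
```

View pics/c2.png

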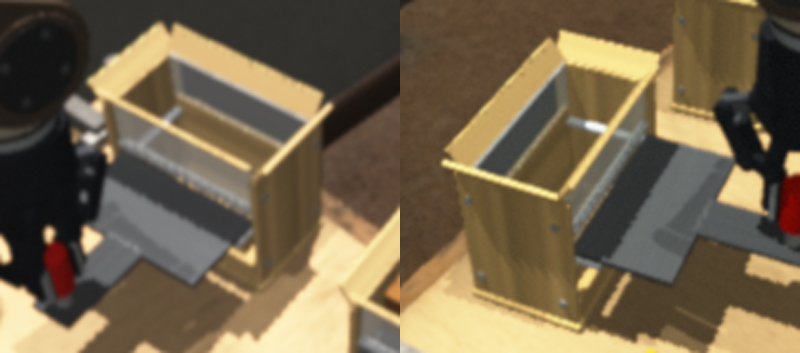

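View pics/wrist2.png

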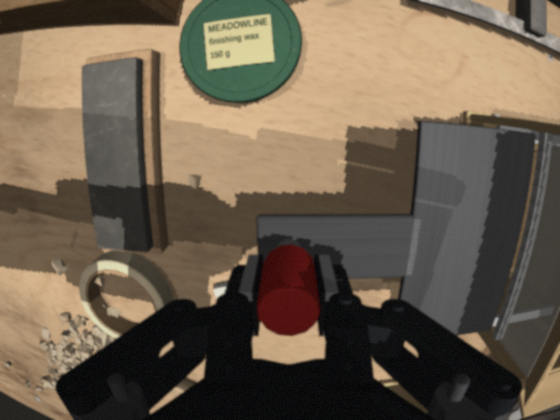

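The gate is out about 71 mm. The crops show the hopper chamber empty at c2 (230,150) and (580,130), and the knob is still held at wrist (288,290). I'll hold briefly so everything settles, then push the gate home.

Emit:
{"op": "jog_arm", "data": {"travel": [[0,-1,0],[0,-1,0],[0,-1,0],[0,-1,0],[0,-1,0],[0,-1,0],[0,-1,0],[0,-1,0]], "twist": [0,0,0,0,0,0,0,0], "claw": [-0.7,-0.7,-0.7,-0.7,-0.7,-0.7,-0.7,-0.7]}}

```text
time: 3.73
tcp_pos: [0.5009, 0.108, 0.1809]
ee_rot: [-2.014, -2.408, 0.005]
force: [5.4, -1.1, -2.5]
opening: 0.0249
```

```bash
python3 - <<'E'
from h import *
o=get_obs();print(o["time"],o["tcp_pos"],o["force"],o["opening"])
for n in ["scene","side"]:
    cv2.imwrite(f"pics/{n}3.png",get_image(n)[:,:,::-1])
a=cv2.imread("pics/scene3.png")[80:230,180:300];b=cv2.imread("pics/side3.png")[180:330,170:290]
f=lambda x:cv2.convertScaleAbs(cv2.resize(x,(400,500),interpolation=cv2.INTER_CUBIC),alpha=1.5)
cv2.imwrite("pics/c3.png",np.hstack([f(a),f(b)]))
E
```

```text
3.7333 [0.50094895 0.10800612 0.18088869] [ 5.42435609 -1.1340634  -2.52450173] 0.02491165794593437
```

View pics/c3.png

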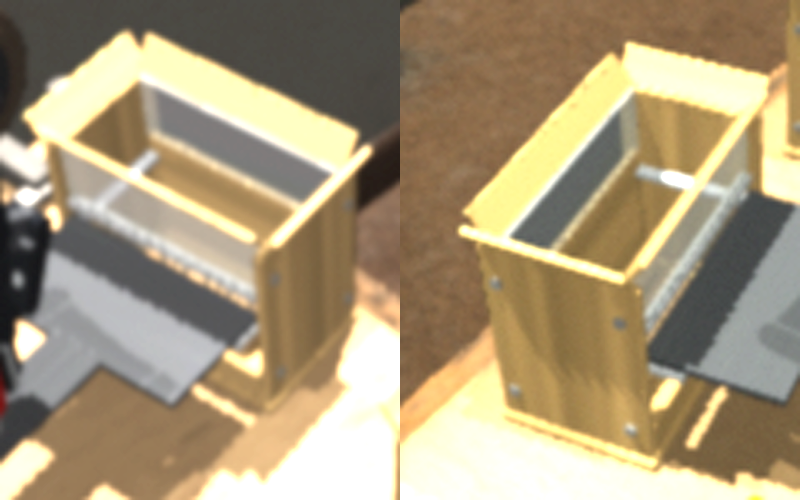

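The chamber is clear in both crops, so nothing is left on the gate. The gate went about 73 mm out, so I'll push it 73 mm back.

Emit:
{"op": "jog_arm", "data": {"travel": [[0,9,0],[0,19,0],[0,29,0],[0,39,0],[0,50,0],[0,60,0],[0,68,0],[0,73,0]], "twist": [0,0,0,0,0,0,0,0], "claw": [-0.7,-0.7,-0.7,-0.7,-0.7,-0.7,-0.7,-0.7]}}

```text
time: 4.5
tcp_pos: [0.5741, 0.1213, 0.1808]
ee_rot: [-2.014, -2.408, 0.005]
force: [-3.6, -1.3, 5.5]
opening: 0.0247
```

Emit:
{"op": "jog_arm", "data": {"travel": [[0,0.5,0],[0,1,0],[0,1,0],[0,1,0],[0,1,0],[0,1,0],[0,1,0],[0,1,0]], "twist": [0,0,0,0,0,0,0,0], "claw": [-0.7,-0.7,-0.7,-0.7,-0.7,-0.7,-0.7,-0.7]}}

```text
time: 5.17
tcp_pos: [0.575, 0.1214, 0.1809]
ee_rot: [-2.013, -2.407, 0.007]
force: [-4.1, -2.3, 5.8]
opening: 0.0248
```

The force is still only drag level, so I'll push a few more millimetres to find the shut stop.

Emit:
{"op": "jog_arm", "data": {"travel": [[0,0.5,0],[0,1,0],[0,1.5,0],[0,2,0],[0,2.5,0],[0,3,0],[0,3,0],[0,3,0]], "twist": [0,0,0,0,0,0,0,0], "claw": [-0.7,-0.7,-0.7,-0.7,-0.7,-0.7,-0.7,-0.7]}}

```text
time: 5.83
tcp_pos: [0.5756, 0.1216, 0.1809]
ee_rot: [-2.008, -2.403, 0.019]
force: [-15.5, -5.5, 13.0]
opening: 0.0248
```

```bash
python3 - <<'E'
from h import *
o=get_obs();print(o["time"],o["tcp_pos"],o["force"],o["opening"])
E
```

```text
5.8333 [0.57558555 0.12159723 0.18086992] [-15.47759108  -5.49860287  13.00864253] 0.02484869520575801
```

The stop is reached: force rose to 15 N and the tool stopped moving. Now I'll ease back, open gently and lift.

Emit:
{"op": "jog_arm", "data": {"travel": [[0,0,0],[0,0,0],[0,0,0],[0,0,0],[0,0,0],[0,0,0],[0,0,0],[0,0,0]], "twist": [0,0,0,0,0,0,0,0], "claw": [-0.3,-0.1,0.1,0.3,0.4,0.4,0.4,0.4]}}

```text
time: 6.5
tcp_pos: [0.5756, 0.1216, 0.1808]
ee_rot: [-2.008, -2.403, 0.019]
force: [1.2, -0.3, -0.7]
opening: 0.0599
```

Emit:
{"op": "jog_arm", "data": {"travel": [[0,0,-10],[0,0,-25],[0,0,-45],[0,0,-65],[0,0,-85],[0,0,-105],[0,0,-120],[0,0,-120]], "twist": [0,0,0,0,0,0,0,0], "claw": [0.4,0.4,0.4,0.4,0.4,0.4,0.4,0.4]}}

```text
time: 7.17
tcp_pos: [0.5791, 0.1221, 0.3063]
ee_rot: [-2.013, -2.408, 0.009]
force: [0.1, -0.1, 1.1]
opening: 0.0598
```

```bash
python3 - <<'E'
from h import *
o=get_obs();print(o["time"],o["tcp_pos"],o["force"],o["opening"])
for n in ["scene","side","wrist"]:
    cv2.imwrite(f"pics/{n}4.png",get_image(n)[:,:,::-1])
for n in ["scene","side","wrist"]:
    for s,c in red(f"pics/{n}4.png"): print(n,s,c.round(1))
a=cv2.imread("pics/scene4.png")[80:230,180:300];b=cv2.imread("pics/side4.png")[180:330,190:310]
f=lambda x:cv2.convertScaleAbs(cv2.resize(x,(400,500),interpolation=cv2.INTER_CUBIC),alpha=1.5)
cv2.imwrite("pics/c4.png",np.hstack([f(a),f(b)]))
E
```

```text
7.1667 [0.57911127 0.12210023 0.30633887] [ 0.10942007 -0.11620594  1.05653501] 0.05983553081155532
scene [193 157  13  23 182] [199.3 167. ]
scene [309 256  15  25 297] [315.2 267.7]
side [361 171  12  20 195] [365.8 179.9]
side [292 244  13  24 262] [297.6 254.7]
wrist [271 198  33  23 532] [286.  209.3]
```

View pics/c4.png

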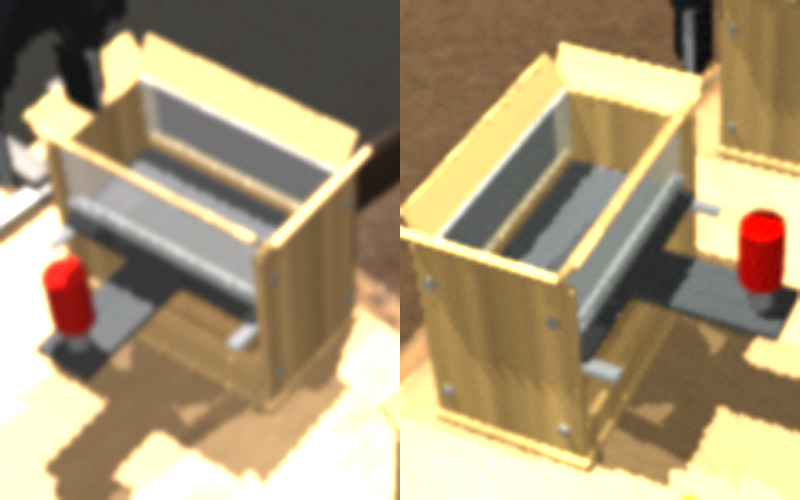

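View pics/wrist4.png

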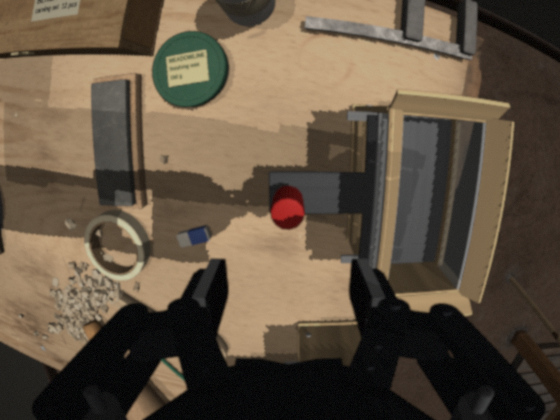

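The gate is home: its knob is within a pixel or so of its starting place, and the strip knob hasn't moved (315.2,267.7 as before). The chamber is empty at wrist (430,190). I still need to see the dowels in the tray, so I'll compare the tray opening before and after.

```bash
python3 - <<'E'
from h import *
f=lambda x:cv2.convertScaleAbs(cv2.resize(x,(400,290),interpolation=cv2.INTER_CUBIC),alpha=2.2)
r=[np.hstack([f(cv2.imread(f"pics/scene{i}.png")[145:210,195:285]),f(cv2.imread(f"pics/side{i}.png")[245:310,235:325])]) for i in (0,4)]
cv2.imwrite("pics/c5.png",np.vstack(r))
E
```

```text
(no output)
```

View pics/c5.png

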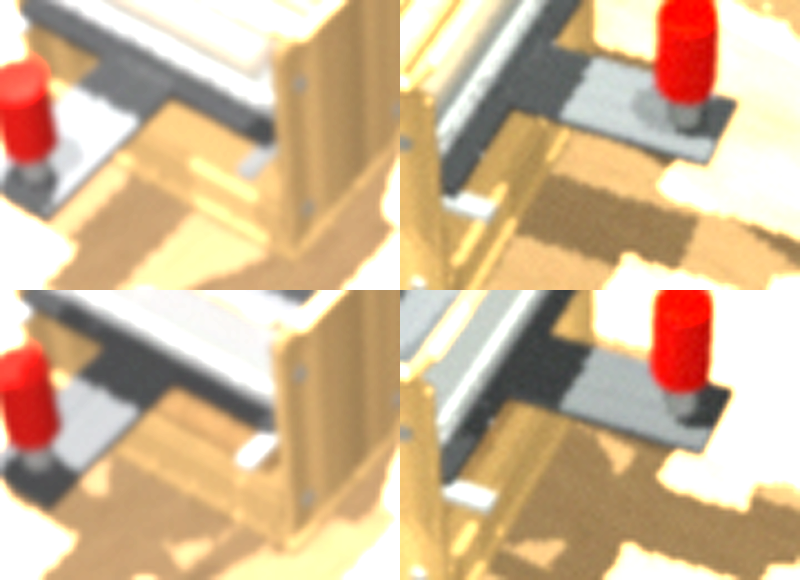

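The lower-left crop shows something pale lying behind the lip at (200,410) that wasn't there before. To see the tray properly, I'll move the wrist camera back and down into free space in front of the hopper.

Emit:
{"op": "jog_arm", "data": {"travel": [[-5,-15,0],[-10,-35,0],[-20,-55,0],[-30,-75,0],[-40,-95,0],[-40,-110,0],[-40,-115,0],[-40,-115,0]], "twist": [0,0,0,0,0,0,0,0], "claw": [0.4,0.4,0.4,0.4,0.4,0.4,0.4,0.4]}}

```text
time: 7.98
tcp_pos: [0.4699, 0.0621, 0.3008]
ee_rot: [-2.007, -2.401, 0.021]
force: [0.2, -0.9, 0.4]
opening: 0.0596
```

Emit:
{"op": "jog_arm", "data": {"travel": [[0,0,20],[0,0,40],[0,0,60],[0,0,80],[0,0,100],[0,0,120],[0,0,120],[0,0,120]], "twist": [0,0,0,0,0,0,0,0], "claw": [0.4,0.4,0.4,0.4,0.4,0.4,0.4,0.4]}}

```text
time: 8.65
tcp_pos: [0.4674, 0.0621, 0.1794]
ee_rot: [-2.005, -2.399, 0.024]
force: [0.3, -0.4, 0.7]
opening: 0.0597
```

```bash
python3 - <<'E'
from h import *
o=get_obs();print(o["time"],o["tcp_pos"],o["force"],o["opening"])
im=get_image("wrist")[:,:,::-1];cv2.imwrite("pics/w6.png",im)
cv2.imwrite("pics/w6c.png",cv2.convertScaleAbs(cv2.resize(im[60:360,360:560],None,fx=2,fy=2,interpolation=cv2.INTER_CUBIC),alpha=1.8))
E
```

```text
8.65 [0.46740188 0.06212896 0.17944416] [ 0.31608295 -0.40956153  0.67748064] 0.059697489191354744
```

View pics/w6c.png

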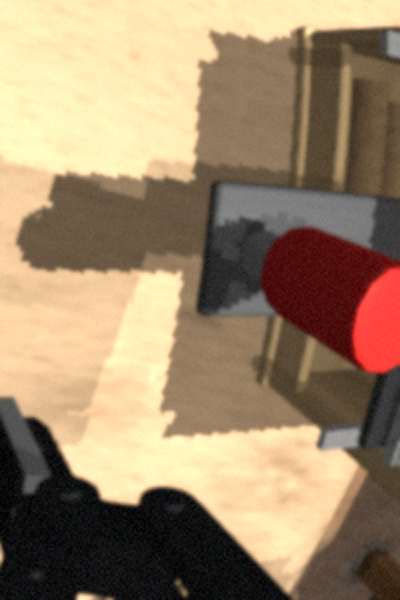

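The crop shows the tray behind the lip, with two round dowels lying across it at (370,130) and (395,130). The third would be behind them, out of view. The chamber is empty and there are no dowels on the bench. The arm is clear of everything, so I'll hand in.

```bash
python3 - <<'E'
from h import *
print(finish_job()); 
E
```

```text
the job is handed in; nothing more can be done
None
```

I pulled the dowel hopper's gate open about 73 mm, waited with it open until the dowels had dropped, then pushed it back and let go. The job was handed in shortly after 8.7 s on the robot's clock, and no verdict was reported.

Last checks:
- **Dowel gate:** I pushed until it met the shut stop, where the wrist force rose to about 15 N. The knob is within about 1.5 px of where it started.
- **Dowels:** the hopper's chamber is empty in all three views. I could see two dowels lying in the tray. The third was **not directly seen**; I take it to be behind them, since none is left in the chamber or visible on the bench.
- **Other hopper:** the strip gate's knob is at the same pixels as at the start, within 0.1 px.
- **Arm:** clear of everything, with wrist force under 1 N.

One small disagreement: the tool ended about 3 mm beyond where it first gripped the knob. Closing the jaws had probably drawn the gate out slightly.

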